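# Fish a long rod out of an instrument housing

## Robot

A 7-joint arm with a two-finger parallel gripper is mounted at the origin on a cart in front of the work surface, level with it; the furniture and walls round the work are solid. World frame = base frame: x ahead of the robot, y to its left, z up, the work surface at z = 0. Lengths are in m, angles in rad, forces in N, time in s.
With the tool pointing down it reaches from about 0.35 to 0.9 m from the base axis. Payload 8.1 kg.
Tool frame: the origin (TCP) lies midway between the tips of the shut fingers; the grasp point (between the pads) lies 19 mm behind it (bot.pinch_z is the distance from the TCP to the grasp point, in m); z points along the fingers, y is the line along which they close (so a half turn about z gives the same grasp; the last joint's range is limited). The gripper opens to 92 mm and grips with 3 to 60 N. Pads are 19 mm wide; open, the fingers measure 130 mm over their backs; the gripper's body (75 mm by 190 mm) begins 47 mm behind the grasp point.
Start: joints at [-1.366, 0.434, 0.025, 1.573, -0.012, 1.134, -0.075], TCP at [0.189, 0.596, 0.227] pointing down, gripper open.
Joint ranges: [-2.62, 2.62], [-0.44, 2.09], [-1.27, 1.32], [0.08, 2.57], [-1.32, 4.46], [0.12, 2], [-2.74, 2.74]. Speed limits (rad/s): [2.22, 2.22, 3.01, 3.01, 3.14, 3.14, 3.14].

## Interface

Orientations are given as a unit quaternion [w, x, y, z].
In Python, from bench import bot, camera gives the robot as it stands.
- The arm moves only by the shell command python3 -m crank 'ROWS' [FORCE]. ROWS is JSON, a list of rows, each a list of 5 numbers: the shift along the tool's x, y, z in m, then the turn about the tool's z in degrees, then the opening, from -1 (shut) to 1 (fully open). A call has 1 to 8 rows; each row shifts and turns the commanded pose from where the row before left it, along the tool's axes as they then stand; what a row does not reach is not made up. A row lasts 1/12 s, in which the tool goes at most 41.7 mm and 7.16 degrees, less where a joint would pass 70% of its speed; a pose out of reach is approached as far as the arm can. A call with a gripper value outside its range is refused whole. The fingers move at their own pace and stop on an object; FORCE is the grip in N (left out, the last holds). Time passes only in rows, so rows that do not move let the fingers close. It gives the time, the measured TCP pose, the force, the opening and the grip force at its end, in the units of the state.
- bot.state(): the state, without advancing time (a new reading comes with each control period).
- camera(name): name is "scene" or "top" or "wrist"; returns a dict with "image" (420x560x3 uint8, red, green, blue), "fx", "fy", "cx", "cy" (pixels), "cam_to_world" (4x4, takes a point from camera to world coordinates). Camera axes: x right, y down, z forward; pixel columns grow to the right and rows downward; lengths in m; the calibration is good to about 2 mm. A picture is of the moment at which its call begins. There is no depth.
- bot.sign_off(): hands the job in; it is judged then, once.
The state is a dict: "time_s": time; "joint_positions": joint angles; "dq": joint speeds; "tau": joint torques, N m; "tool_pos": TCP position; "ee_rot": TCP orientation; "contact_force": force on the tool from outside, world axes, zero at the start; "moment": the same for the moment, N m; "finger_gap": finger opening in m; "finger_force": force on a finger pad.
Only numpy, scipy, OpenCV 4.12 (cv2) and the standard library are available. Lean on these libraries where they do the work, as an engineer would, in place of code of your own. Each camera call takes 0.05 s, during which the arm holds its last target. There are 200 camera calls.

## Task

A long spacer rod has been left lying inside the instrument housing on the bench, under the edges of its top opening, which is shorter than the rod. Reach in through the opening, take the rod, tilt it so that one end comes up through the opening first, and draw it out without forcing it against the housing. Finish while holding it: keep the whole rod still in the gripper over the housing, all of it about 10 cm clear above the housing's top, and leave the other things on the bench where they are.

Things in the scene. Friction and masses are not known exactly. Their poses are not given: they have to be found in the camera images.
- housing: Fixed grey instrument housing on the bench, a box 180 mm (its x) by 380 mm (its y, the long way) by 73 mm high, origin at the centre of its underside, z up. Closed but for one opening in its top. Inside: floor at z 4 mm, end walls at y = +-186 mm, side walls at x = +-86 mm. Two relay cards (28 x 40 x 12 mm) are fixed to the floor at x +69, y +70 mm and x -69, y -65 mm.
- opening (a point): Centre of the rectangular opening in the housing's top, level with the top face (73 mm above the bench), axes as the housing's. The opening is 130 mm (x) by 230 mm (y), its edges are 3 mm thick (underside 70 mm above the bench); beyond each end of it, under the top, is a pocket 71 mm long.
- ribs (a point): Midway between the two cross ribs inside the housing, level with their tops (30 mm above the bench), axes as the housing's. The ribs are 6 mm thick, span the housing's width at y = +-124 mm, just outside the opening's ends, and carry the rod.
- rod_center (a point): Centre of the straight round ribbed rod, 285 mm long, 12 mm thick, about 35 g, loose; x axis along it. At first it lies level on the two ribs along the housing's long way, its axis 36 mm above the bench (37 mm below the top face), at most 14 mm off the housing's centre either way, both ends hidden under the top. Grasp anywhere across. (A like rod out on the bench mat is not meant.)
- rod_end_a (a point): One end of the rod, on its axis, 142 mm from the centre along the rod's +x.
- rod_end_b (a point): The other end of the rod, 142 mm from the centre along the rod's -x.
- cup: Small round open cup with screws, 58 mm across, 26 mm high, a bystander; origin at the centre of its underside.
- tape: Roll of adhesive tape lying flat, 62 mm across, 19 mm high, a bystander; origin at the centre of its underside.
- labels: Roll of blank white labels lying flat, 58 mm across, 25 mm high, a bystander; origin at the centre of its underside.

How it is judged:
By the outcome, as a careful person would: the job done as asked, in the order asked, and still so for the second after the job is handed in, while the arm keeps its last pose, push and grip.
It also fails if it takes over 48 s, if anything falls off the work surface, if the arm or the gripper's body presses on something with over 40 N, if the wrist force passes 120 N, or if a joint passes its speed limit or range.

## Working session

There is one attempt and no reset: what is moved stays moved. The work goes in short steps, Python scripts to look and compute and a shell command to move; the robot and the scene stay as the last step left them, time stands still between calls to the robot, and variables do not carry over. Pictures are saved under pics/ and viewed, at most 10 in all, crops included, and the job is handed in when it is done.

```bash
ls; mkdir -p pics
python3 - <<'E'
from bench import bot,camera
import cv2,numpy as np
for n in("top","scene"):
    c=camera(n);cv2.imwrite(f"pics/{n}0.png",c["image"][:,:,::-1]);np.savez(f"{n}0.npz",**c)
    print(n,c["fx"],c["fy"],c["cx"],c["cy"],np.round(c["cam_to_world"],4).tolist())
print(bot.state(),bot.pinch_z)
E
```

```text
pics
top 522.2014450014509 522.2014450014509 285.047776825502 205.6683377194099 [[0.0214, -0.9821, 0.1869, 0.3276], [-0.9998, -0.0205, 0.0067, -0.0664], [-0.0028, -0.187, -0.9824, 1.2847], [0.0, 0.0, 0.0, 1.0]]
scene 379.9202878462887 379.9202878462887 280.55947586011655 208.8154111261665 [[0.8359, -0.3373, 0.4331, 0.0938], [-0.5489, -0.522, 0.6529, -0.8194], [0.0059, -0.7835, -0.6214, 0.7908], [0.0, 0.0, 0.0, 1.0]]
{'time_s': 0.1, 'joint_positions': array([-1.36559449,  0.43513351,  0.02498335,  1.57397744, -0.01157013,
        1.13399633, -0.07513542]), 'dq': array([ 7.07670550e-04, -1.09808918e-03,  1.18285611e-03, -1.32800403e-03,
       -8.04286364e-05,  1.42277388e-03,  3.28918639e-04]), 'tau': array([ 3.28428025e-03, -6.69127035e+01,  9.87940840e-01, -3.15146756e+01,
       -6.05082395e-02,  3.74320149e-02,  6.98927533e-05]), 'tool_pos': array([0.1892833 , 0.59518526, 0.22604695]), 'ee_rot': array([-2.73344808e-05,  1.53343831e-01,  9.88172657e-01, -6.84656046e-04]), 'contact_force': array([-0.11902819, -1.31540366,  0.37968441]), 'moment': array([0.01831393, 0.01065794, 0.00515342]), 'finger_force': 0.0, 'finger_gap': 0.09177777297794994} 0.0188
```

View pics/top0.png

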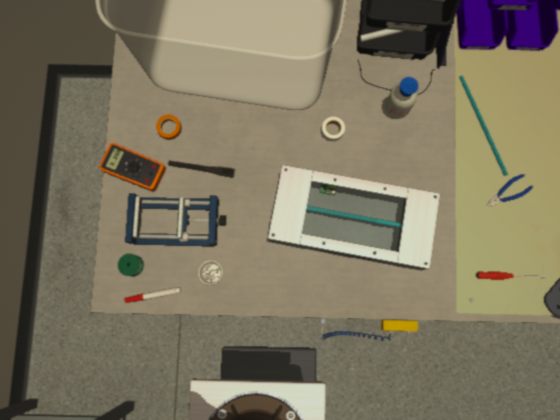

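View pics/scene0.png

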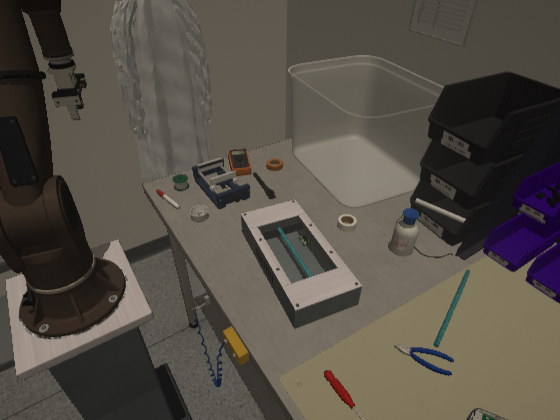

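The top view shows the white-topped housing centred at about (354,217), with the teal rod inside it from (307,208) to (400,224). The decoy rod is on the mat at about (483,125). The scene view shows the rod at about (280,230)–(308,272), and the cup, tape and labels sit clear of the housing.

```bash
cat > h.py <<'E'
import numpy as np,cv2
def ray(c,p):
    d=np.c_[(p[:,0]-c["cx"])/c["fx"],(p[:,1]-c["cy"])/c["fy"],np.ones(len(p))]
    M=c["cam_to_world"];return M[:3,3],d@M[:3,:3].T
def plane(c,p,z):
    o,d=ray(c,np.atleast_2d(np.float64(p)));return o+d*((z-o[2])/d[:,2])[:,None]
def tri(c1,p1,c2,p2):
    o1,d1=ray(c1,p1);o2,d2=ray(c2,p2);r=[]
    for a,b in zip(d1,d2):
        s=np.linalg.lstsq(np.c_[a,-b],o2-o1,rcond=None)[0];r.append((o1+a*s[0]+o2+b*s[1])/2)
    return np.array(r)
def teal(im,box):
    h=cv2.cvtColor(im,cv2.COLOR_RGB2HSV);m=cv2.inRange(h,(80,90,50),(100,255,255))
    k=np.zeros_like(m);x0,y0,x1,y1=box;k[y0:y1,x0:x1]=m[y0:y1,x0:x1];return k
def big(m):
    n,l,s,_=cv2.connectedComponentsWithStats(m);i=1+s[1:,4].argmax();return np.uint8(l==i)*255
def line(m):
    p=np.argwhere(m)[:,::-1].astype(np.float32);vx,vy,x,y=cv2.fitLine(p,cv2.DIST_L2,0,.01,.01).ravel()
    t=(p-[x,y])@[vx,vy];return np.array([[x+vx*s,y+vy*s] for s in(t.min(),t.max())])
E
python3 - <<'E'
from h import *
C={n:dict(np.load(n+"0.npz")) for n in("top","scene")}
B={"top":(270,170,430,265),"scene":(235,195,360,325)}
H={"top":(255,155,450,275),"scene":(225,190,370,330)}
L={};Q={}
for n in C:
    im=C[n]["image"];L[n]=line(big(teal(im,B[n])));print(n,"rod",L[n].round(1).tolist())
    hsv=cv2.cvtColor(im,cv2.COLOR_RGB2HSV);x0,y0,x1,y1=H[n];best=None
    sub=hsv[y0:y1,x0:x1]
    t,_=cv2.threshold(sub[:,:,2],0,255,cv2.THRESH_OTSU)
    for th in ({"top":(175,190,205),"scene":(125,140,160)}[n]):
        m=np.zeros(im.shape[:2],np.uint8);m[y0:y1,x0:x1]=((sub[:,:,2]>th)&(sub[:,:,1]<45))*255
        m=big(cv2.morphologyEx(m,cv2.MORPH_CLOSE,np.ones((3,3))))
        cs,hi=cv2.findContours(m,cv2.RETR_CCOMP,cv2.CHAIN_APPROX_NONE)
        o=max(cs,key=cv2.contourArea);hs=[c for c,h in zip(cs,hi[0]) if h[3]>=0]
        print(n,t,th,cv2.contourArea(o),[cv2.contourArea(c) for c in hs if cv2.contourArea(c)>100])
        q=cv2.approxPolyDP(cv2.convexHull(o),8,True)[:,0];print(" outer",q.tolist())
        if hs: print(" open",cv2.approxPolyDP(cv2.convexHull(max(hs,key=cv2.contourArea)),6,True)[:,0].tolist())
# rod height: match crossing of plane(scene line) with top rays
o,d=ray(C["scene"],L["scene"]);nrm=np.cross(d[0],d[1])
ot,dt=ray(C["top"],L["top"]);s=((o-ot)@nrm)/(dt@nrm);print("rod 3D at visible ends",(ot+dt*s[:,None]).round(4).tolist())
print("rod z=.036",plane(C["top"],L["top"],.036).round(4).tolist(),plane(C["scene"],L["scene"],.036).round(4).tolist())
E
```

```text
top rod [[306.8999938964844, 207.6999969482422], [401.0, 225.1999969482422]]
top 171.0 175 11745.5 [5559.5]
 outer [[281, 170], [438, 194], [429, 266], [269, 237]]
 open [[310, 181], [405, 196], [400, 251], [302, 234]]
top 171.0 190 11643.5 [5652.5]
 outer [[282, 169], [438, 194], [428, 267], [269, 237]]
 open [[309, 182], [407, 196], [400, 252], [301, 234]]
top 171.0 205 11295.0 [5844.5]
 outer [[282, 170], [432, 193], [429, 261], [274, 237]]
 open [[309, 180], [407, 195], [400, 252], [301, 235]]
scene rod [[278.20001220703125, 227.5], [310.1000061035156, 275.8999938964844]]
scene 93.0 125 6597.5 [2993.0]
 outer [[241, 213], [294, 199], [361, 285], [295, 309]]
 open [[298, 215], [336, 268], [291, 283], [257, 226]]
scene 93.0 140 6531.5 [3016.5]
 outer [[241, 213], [294, 199], [361, 285], [295, 309]]
 open [[257, 226], [298, 215], [337, 268], [291, 283]]
scene 93.0 160 6267.0 [3182.0]
 outer [[242, 214], [295, 201], [361, 285], [295, 309]]
 open [[299, 214], [337, 268], [290, 284], [275, 270], [257, 226]]
rod 3D at visible ends [[0.5607, -0.111, 0.0392], [0.5226, -0.3382, 0.0391]]
rod z=.036 [[0.5613, -0.1111, 0.036], [0.5231, -0.3389, 0.036]] [[0.5643, -0.0982, 0.036], [0.5297, -0.3045, 0.036]]
```

Run:
```python
from h import *
T,S=[dict(np.load(n+"0.npz")) for n in("top","scene")]
to=np.float64([[281.5,170],[438,194],[428.5,266.5],[269,237]]);so=np.float64([[294.5,199.5],[361,285],[295,309],[241,213]])
ti=np.float64([[309,181],[406,196],[400,252],[302,234]]);si=np.float64([[298,215],[336.5,268],[291,283],[257,226]])
for a,b in((to,so),(ti,si)):
    p=tri(T,a,S,b);print("tri z",p[:,2].round(3),"ctr",p.mean(0).round(4))
    q=plane(T,a,.073);c=q.mean(0);u=(q[0]+q[3]-q[1]-q[2])[:2];v=(q[0]+q[1]-q[2]-q[3])[:2]
    print("top z.073 ctr",c.round(4),"yaw(y axis)",np.degrees(np.arctan2(-u[0],u[1])).round(2),"len",np.hypot(*u)/2,np.hypot(*v)/2)
    print("scene ctr",plane(S,b,.073).mean(0).round(4))
r=plane(T,[[306.9,207.7],[401,225.2]],.036);d=r[0]-r[1];print("rod yaw",np.degrees(np.arctan2(-d[0],d[1])))
```

```text
tri z [0.074 0.073 0.074 0.077] ctr [ 0.5366 -0.2211  0.0745]
top z.073 ctr [ 0.5359 -0.2206  0.073 ] yaw(y axis) -8.56 len 0.3753388969809527 0.168959237968556
scene ctr [ 0.5386 -0.2196  0.073 ]
tri z [0.07  0.07  0.078 0.077] ctr [ 0.538  -0.2209  0.0737]
top z.073 ctr [ 0.5381 -0.2211  0.073 ] yaw(y axis) -8.57 len 0.2317105149773245 0.1313428764371063
scene ctr [ 0.5378 -0.2202  0.073 ]
rod yaw -9.53123514021418
```

```bash
python3 -m crank '[[0,0,0,6.8,0.1],[0,0,0,6.8,0.1],[0,0,0,6.8,0.1],[0,0,0,6.8,0.1],[0,0,0,6.8,0.1],[0,0,0,6.8,0.1],[0,0,0,6.8,0.1],[0,0,0,6.8,0.1]]' 3
python3 -m crank '[[0,0,0,6.8,0.1],[0,0,0,6.8,0.1],[0,0,0,6.8,0.1],[0,0,0,6.8,0.1],[-0.028,0.02,0,0,0.1],[-0.028,0.02,0,0,0.1],[-0.028,0.02,0,0,0.1],[-0.028,0.02,0,0,0.1]]'
```

```text
time_s: 0.77
tool_pos: [0.1892, 0.5953, 0.2263]
ee_rot: [0.0, 0.59, 0.807, -0.0]
contact_force: [-0.4, -0.7, -0.3]
finger_gap: 0.0511
finger_force: 0.0
time_s: 1.43
tool_pos: [0.2506, 0.4706, 0.2263]
ee_rot: [0.0, 0.762, 0.648, -0.0]
contact_force: [2.0, 0.4, -0.3]
finger_gap: 0.0502
finger_force: 0.0
```

```bash
python3 -m crank '[[-0.028,0.02,0,0,0.1],[-0.028,0.02,0,0,0.1],[-0.028,0.02,0,0,0.1],[-0.028,0.02,0,0,0.1],[-0.028,0.02,0,0,0.1],[-0.028,0.02,0,0,0.1],[-0.028,0.02,0,0,0.1],[-0.028,0.02,0,0,0.1]]'
python3 -m crank '[[-0.028,0.02,0,0,0.1],[-0.028,0.02,0,0,0.1],[-0.028,0.02,0,0,0.1],[-0.028,0.02,0,0,0.1],[-0.028,0.02,0,0,0.1],[-0.028,0.02,0,0,0.1],[-0.028,0.02,0,0,0.1],[-0.028,0.02,0,0,0.1]]'
```

```text
time_s: 2.1
tool_pos: [0.3726, 0.2237, 0.2267]
ee_rot: [-0.0, 0.762, 0.648, -0.0]
contact_force: [1.0, -1.1, -0.4]
finger_gap: 0.0507
finger_force: 0.0
time_s: 2.77
tool_pos: [0.4945, -0.0228, 0.2266]
ee_rot: [-0.0, 0.762, 0.648, 0.0]
contact_force: [1.5, 0.3, 0.6]
finger_gap: 0.0505
finger_force: 0.0
```

```bash
python3 -m crank '[[-0.026,0.019,0,0,0.1],[-0.026,0.019,0,0,0.1],[-0.026,0.019,0,0,0.1],[-0.026,0.019,0,0,0.1],[0,0,0.03,0,0.1],[0,0,0.03,0,0.1],[0,0,0,0,0.1],[0,0,0,0,0.1]]'
python3 - <<'E'
from h import *
from bench import bot,camera
c=camera("wrist");cv2.imwrite("pics/w1.png",c["image"][:,:,::-1]);np.savez("w1.npz",**c)
m=big(teal(c["image"],(0,0,560,420)));L=line(m);print(L.round(1).tolist());p=plane(c,L,.036);print(p.round(4).tolist())
d=p[0]-p[1];print(np.degrees(np.arctan2(-d[0],d[1])))
T=dict(np.load("top0.npz"));print(bot.state()["tool_pos"])
# height check: wrist line plane with top line rays
o,dd=ray(c,L);n=np.cross(dd[0],dd[1]);ot,dt=ray(T,np.float64([[306.9,207.7],[401,225.2]]));print((ot+dt*(((o-ot)@n)/(dt@n))[:,None]).round(4).tolist())
E
```

```text
time_s: 3.43
tool_pos: [0.5513, -0.1358, 0.1658]
ee_rot: [-0.001, 0.762, 0.648, -0.001]
contact_force: [-0.5, 0.5, 0.7]
finger_gap: 0.0505
finger_force: 0.0
[[287.6000061035156, 273.1000061035156], [288.8999938964844, 180.89999389648438]]
[[0.5427, -0.214, 0.036], [0.5595, -0.1149, 0.036]]
170.34601180527378
[ 0.55243996 -0.13607204  0.16722339]
[[0.5601, -0.1109, 0.0423], [0.5216, -0.3369, 0.0452]]
```

View pics/w1.png

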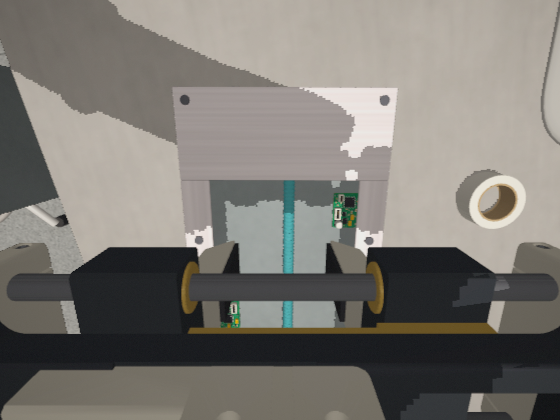

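The wrist view shows the rod vertical at column 288, between the fingers (236–326). The opening's near edge is at row 180 and a relay card is at (345,210), clear of the fingers. Going down.

```bash
python3 -m crank '[[0,0.004,0.02,0,0.1],[0,0,0.025,0,0.1],[0,0,0.025,0,0.1],[0,0,0.025,0,0.1],[0,0,0.025,0,0.1],[0,0,0.018,0,0.1],[0,0,0.01,0,0.1],[0,0,0,0,0.1]]'
python3 -m crank '[[0,0,0,0,-1],[0,0,0,0,-1],[0,0,0,0,-1],[0,0,0,0,-1],[0,0,0,0,-1],[0,0,0,0,-1]]' 4
```

```text
time_s: 4.15
tool_pos: [0.5567, -0.1362, 0.0185]
ee_rot: [-0.0, 0.761, 0.648, -0.0]
contact_force: [0.8, -0.5, -0.4]
finger_gap: 0.0509
finger_force: 0.0
time_s: 4.65
tool_pos: [0.5568, -0.1368, 0.0192]
ee_rot: [0.0, 0.762, 0.648, 0.0]
contact_force: [0.2, 0.5, 0.6]
finger_gap: 0.0153
finger_force: 0.0
```

```bash
python3 -m crank '[[0,0,0,0,-1],[0,0,0,0,-1],[0,0,0,0,-1]]' 4
python3 -m crank '[[-0.006,0,0,0,-1],[-0.006,0,0,0,-1],[-0.006,0,0,0,-1],[-0.006,0,0,0,-1],[0,0,0,0,-1],[0,0,0,0,-1]]'
python3 - <<'E'
from h import *
from bench import bot,camera
for n in("wrist","top","scene"):
    c=camera(n);cv2.imwrite(f"pics/{n}2.png",c["image"][:,:,::-1]);np.savez(n+"2.npz",**c)
w=cv2.imread("pics/wrist2.png");s=cv2.resize(cv2.imread("pics/scene2.png")[180:320,210:380],None,fx=2.3,fy=2.3,interpolation=cv2.INTER_CUBIC)
t=cv2.resize(cv2.imread("pics/top2.png")[150:280,250:450],None,fx=1.9,fy=1.9,interpolation=cv2.INTER_CUBIC)
o=np.zeros((580,800,3),np.uint8);o[:s.shape[0],:s.shape[1]]=s;o[:t.shape[0],400:400+t.shape[1]]=t;w=cv2.resize(w[150:300,150:450],None,fx=1.7,fy=1.7);o[324:324+w.shape[0]-0,:w.shape[1]]=w[:256];cv2.imwrite("pics/m2.png",o)
E
```

```text
time_s: 4.9
tool_pos: [0.5568, -0.1368, 0.0189]
ee_rot: [0.0, 0.762, 0.648, 0.0]
contact_force: [0.0, 0.3, 2.8]
finger_gap: 0.0118
finger_force: 4.0
time_s: 5.4
tool_pos: [0.5523, -0.1616, 0.0186]
ee_rot: [0.0, 0.762, 0.647, -0.0]
contact_force: [0.6, 0.1, -0.3]
finger_gap: 0.0118
finger_force: 4.0
```

View pics/m2.png

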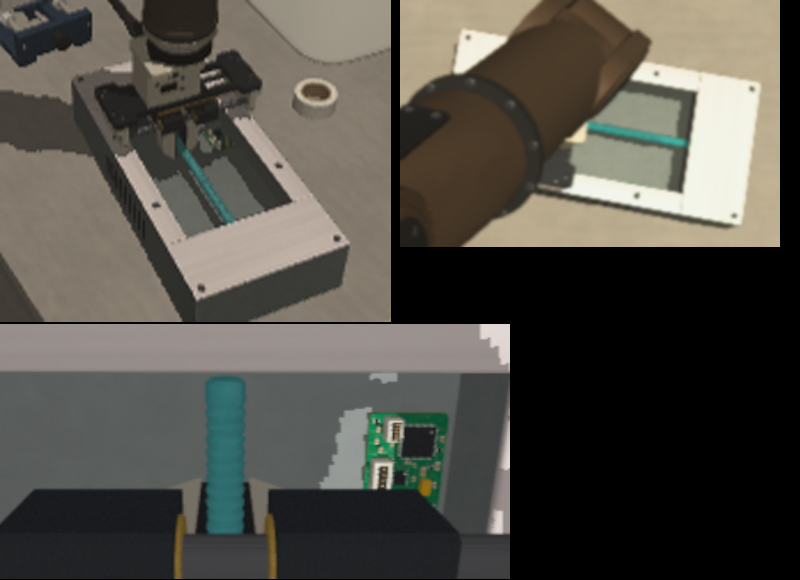

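The gripped rod has moved. In the wrist view its end now shows just inside the opening's edge, at about wrist pixel (282,183), with the edge at row 178.

Run:
```python
from h import *
from bench import bot
c=dict(np.load("wrist2.npz"));L=line(big(teal(c["image"],(0,0,560,420))));p=plane(c,L,.037);print(L.round(1).tolist())
hc=np.array([.537,-.2207]);y=np.array([.149,.9888]);print("hy of ends",((p[:,:2]-hc)@y).round(4),"edge",((plane(c,[[282,178]],.07)[:,:2]-hc)@y),"tcp",(bot.state()["tool_pos"][:2]-hc)@y)
```

```text
[[282.0, 273.0], [282.1000061035156, 181.0]]
hy of ends [0.0593 0.108 ] edge [0.114759] tcp 0.062042548617960706
```

```bash
python3 -m crank '[[-0.005,0,0,0,-1],[0,0,-0.004,0,-1],[-0.0005,0,-0.008,0,-1],[-0.0005,0,-0.008,0,-1],[0,0,0,0,-1],[0,0,0,0,-1]]' 3
python3 - <<'E'
from h import *
from bench import bot,camera
for n in("wrist","top","scene"):
    c=camera(n);cv2.imwrite(f"pics/{n}3.png",c["image"][:,:,::-1]);np.savez(n+"3.npz",**c)
C={n:dict(np.load(n+"3.npz")) for n in("top","scene")}
L={"top":line(big(teal(C["top"]["image"],(270,170,430,265)))),"scene":line(big(teal(C["scene"]["image"],(235,195,360,325))))}
o,d=ray(C["scene"],L["scene"]);n=np.cross(d[0],d[1]);ot,dt=ray(C["top"],L["top"]);print({k:v.round(1).tolist() for k,v in L.items()},(ot+dt*(((o-ot)@n)/(dt@n))[:,None]).round(4).tolist())
a=cv2.imread("pics/scene3.png")[180:320,210:380];b=cv2.imread("pics/wrist3.png")[130:330,150:450]
o=np.zeros((590,600,3),np.uint8);o[:280,:340]=cv2.resize(a,None,fx=2,fy=2);o[290:590,:450]=cv2.resize(b,None,fx=1.5,fy=1.5);cv2.imwrite("pics/m3.png",o)
E
```

```text
time_s: 6.05
tool_pos: [0.5523, -0.1665, 0.0396]
ee_rot: [0.001, 0.762, 0.648, 0.001]
contact_force: [-0.4, 0.1, -0.2]
finger_gap: 0.0119
finger_force: 3.0
{'top': [[352.79998779296875, 215.1999969482422], [400.8999938964844, 224.6999969482422]], 'scene': [[287.79998779296875, 237.10000610351562], [310.79998779296875, 275.70001220703125]]} [[0.542, -0.2204, 0.0533], [0.5241, -0.3383, 0.0375]]
```

View pics/m3.png

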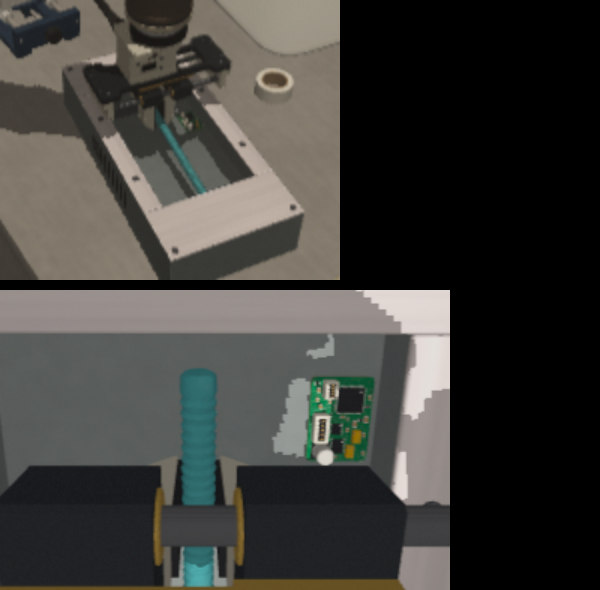

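The rod now tilts about the far rib: end A has come up at about (198,375) in the lower crop, clear of the edge at row 333. The fitted slope is about 7.5°. I'll keep following the arc.

```bash
python3 -m crank '[[-0.001,0,-0.008,0,-1],[-0.0015,0,-0.008,0,-1],[-0.002,0,-0.008,0,-1],[-0.0025,0,-0.008,0,-1],[-0.0025,0,-0.008,0,-1],[-0.003,0,-0.008,0,-1],[0,0,0,0,-1],[0,0,0,0,-1]]' 3
python3 - <<'E'
from h import *
from bench import bot,camera
for n in("wrist","top","scene"):
    c=camera(n);cv2.imwrite(f"pics/{n}4.png",c["image"][:,:,::-1]);np.savez(n+"4.npz",**c)
C={n:dict(np.load(n+"4.npz")) for n in("top","scene")}
L={"top":line(big(teal(C["top"]["image"],(270,170,430,265)))),"scene":line(big(teal(C["scene"]["image"],(235,195,360,325))))}
o,d=ray(C["scene"],L["scene"]);n=np.cross(d[0],d[1]);ot,dt=ray(C["top"],L["top"]);print({k:v.round(1).tolist() for k,v in L.items()},(ot+dt*(((o-ot)@n)/(dt@n))[:,None]).round(4).tolist())
a=cv2.imread("pics/scene4.png")[160:320,190:380];b=cv2.imread("pics/wrist4.png")[60:330,150:450]
o=np.zeros((600,800,3),np.uint8);o[:320,:380]=cv2.resize(a,None,fx=2,fy=2);o[:405,390:390+405]=cv2.resize(b,(405,405));cv2.imwrite("pics/m4.png",o)
E
```

```text
time_s: 6.87
tool_pos: [0.55, -0.1791, 0.0873]
ee_rot: [0.0, 0.762, 0.648, 0.0]
contact_force: [0.0, 0.2, -1.0]
finger_gap: 0.0118
finger_force: 3.0
{'top': [[360.70001220703125, 214.0], [401.1000061035156, 224.60000610351562]], 'scene': [[289.20001220703125, 225.39999389648438], [312.20001220703125, 275.3999938964844]]} [[0.5403, -0.2354, 0.0822], [0.5238, -0.3383, 0.0399]]
```

View pics/m4.png

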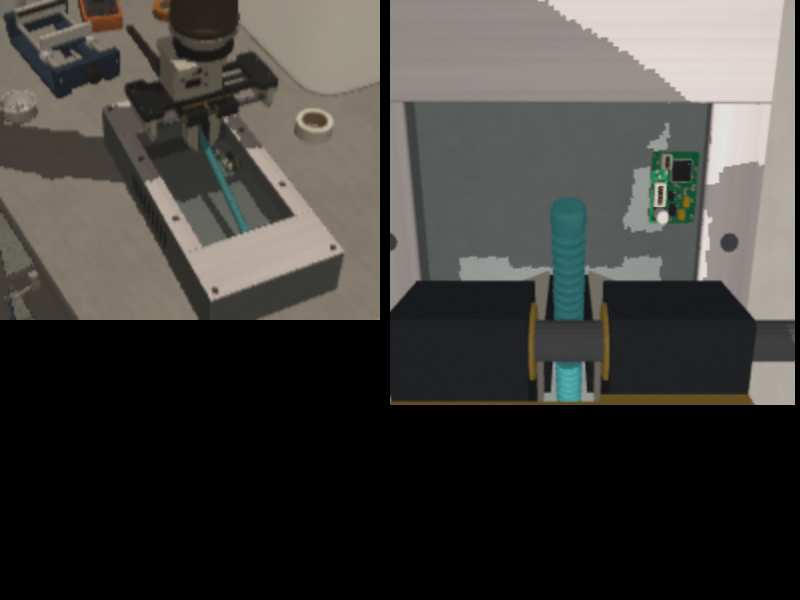

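The rod is tilted about 22° and end A is above the top (568,210 in the right crop), with end B still under the far cover. I'll draw it out along its own axis.

```bash
python3 -m crank '[[0,0,0,0,-1],[0.012,0,-0.005,0,-1],[0.012,0,-0.005,0,-1],[0.012,0,-0.005,0,-1],[0.012,0,-0.005,0,-1]]' 6
python3 -m crank '[[0.012,0,-0.005,0,-1],[0.012,0,-0.005,0,-1],[0.012,0,-0.005,0,-1],[0.012,0,-0.005,0,-1],[0,0,0,0,-1],[0,0,0,0,-1]]'
python3 - <<'E'
from h import *
from bench import bot,camera
for n in("wrist","top","scene"):
    c=camera(n);cv2.imwrite(f"pics/{n}5.png",c["image"][:,:,::-1]);np.savez(n+"5.npz",**c)
C={n:dict(np.load(n+"5.npz")) for n in("top","scene")}
L={"top":line(big(teal(C["top"]["image"],(270,170,430,265)))),"scene":line(big(teal(C["scene"]["image"],(235,155,360,325))))}
o,d=ray(C["scene"],L["scene"]);n=np.cross(d[0],d[1]);ot,dt=ray(C["top"],L["top"]);print({k:v.round(1).tolist() for k,v in L.items()},(ot+dt*(((o-ot)@n)/(dt@n))[:,None]).round(4).tolist())
a=cv2.imread("pics/scene5.png")[130:320,190:380];b=cv2.imread("pics/top5.png")[140:290,240:450]
o=np.zeros((600,800,3),np.uint8);o[:380,:380]=cv2.resize(a,None,fx=2,fy=2);o[:300,380:800]=cv2.resize(b,None,fx=2,fy=2);cv2.imwrite("pics/m5.png",o)
E
```

```text
time_s: 7.43
tool_pos: [0.5572, -0.1308, 0.1065]
ee_rot: [-0.0, 0.762, 0.648, -0.0]
contact_force: [0.7, -0.3, -0.3]
finger_gap: 0.0115
finger_force: 6.0
time_s: 7.93
tool_pos: [0.5651, -0.0835, 0.1264]
ee_rot: [-0.0, 0.761, 0.648, -0.0]
contact_force: [-0.1, -0.4, -0.3]
finger_gap: 0.011
finger_force: 6.0
{'top': [[315.70001220703125, 202.0], [386.8999938964844, 221.5]], 'scene': [[275.1000061035156, 194.39999389648438], [309.20001220703125, 270.3999938964844]]} [[0.5581, -0.1277, 0.1254], [0.5288, -0.3019, 0.0523]]
```

View pics/m5.png

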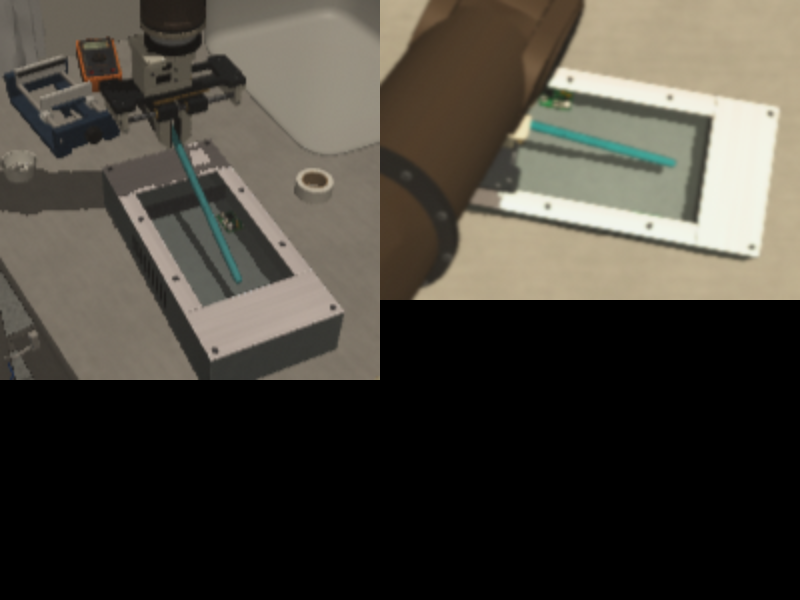

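End B is free of the far edge, at about (238,280) in the left crop and (672,162) in the right, and the rod hangs tilted in the grip. I'll firm up the grip and lift.

```bash
python3 -m crank '[[0,0,0,0,-1],[0,0,0,0,-1],[0,0,-0.008,0,-1],[0,0,-0.014,0,-1],[0,0,-0.014,0,-1],[0,0,-0.014,0,-1],[0,0,-0.014,0,-1],[0,0,-0.012,0,-1]]' 25
python3 -m crank '[[-0.008,0,-0.012,0,-1],[-0.01,0,-0.012,0,-1],[-0.01,0,-0.012,0,-1],[-0.008,0,-0.01,0,-1],[-0.004,0,-0.005,0,-1],[0,0,0,0,-1],[0,0,0,0,-1],[0,0,0,0,-1]]'
cat > m.py <<'E'
from h import *
from bench import bot,camera
import sys
k=sys.argv[1]
for n in("wrist","top","scene"):
    c=camera(n);cv2.imwrite(f"pics/{n}{k}.png",c["image"][:,:,::-1]);np.savez(n+k+".npz",**c)
C={n:dict(np.load(n+k+".npz")) for n in("top","scene")}
L={"top":line(big(teal(C["top"]["image"],(270,150,450,285)))),"scene":line(big(teal(C["scene"]["image"],(220,80,370,325))))}
o,d=ray(C["scene"],L["scene"]);n=np.cross(d[0],d[1]);ot,dt=ray(C["top"],L["top"]);print({k:v.round(1).tolist() for k,v in L.items()},(ot+dt*(((o-ot)@n)/(dt@n))[:,None]).round(4).tolist())
E
python3 m.py 6
```

```text
time_s: 8.75
tool_pos: [0.5652, -0.0844, 0.2043]
ee_rot: [0.0, 0.762, 0.648, 0.0]
contact_force: [-0.6, 0.9, -0.5]
finger_gap: 0.0114
finger_force: 25.0
time_s: 9.42
tool_pos: [0.5585, -0.1227, 0.253]
ee_rot: [-0.001, 0.762, 0.648, -0.0]
contact_force: [-1.2, 0.2, -0.3]
finger_gap: 0.011
finger_force: 25.0
{'top': [[342.3999938964844, 194.39999389648438], [415.20001220703125, 215.1999969482422]], 'scene': [[280.8999938964844, 162.5], [319.79998779296875, 244.10000610351562]]} [[0.5501, -0.1751, 0.2497], [0.5224, -0.338, 0.1817]]
```

View pics/scene6.png

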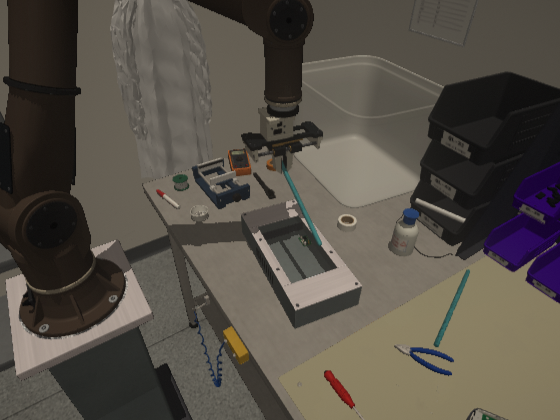

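The rod is out and held tilted above the housing, from about (281,163) to (320,244). Its lower end axis is at z ≈ 0.18 and the other things are where they were. I'll raise it slightly, let it settle and check that it stays still.

```bash
python3 -m crank '[[0,0,-0.004,0,-1],[0,0,0,0,-1],[0,0,0,0,-1],[0,0,0,0,-1],[0,0,0,0,-1],[0,0,0,0,-1],[0,0,0,0,-1],[0,0,0,0,-1]]'
python3 m.py 7
python3 -m crank '[[0,0,0,0,-1],[0,0,0,0,-1],[0,0,0,0,-1],[0,0,0,0,-1],[0,0,0,0,-1],[0,0,0,0,-1],[0,0,0,0,-1],[0,0,0,0,-1]]'
python3 m.py 8
```

```text
time_s: 10.23
tool_pos: [0.5587, -0.1235, 0.2577]
ee_rot: [-0.0, 0.762, 0.648, -0.0]
contact_force: [0.1, 0.3, -0.8]
finger_gap: 0.011
finger_force: 25.0
{'top': [[343.29998779296875, 193.89999389648438], [416.1000061035156, 214.6999969482422]], 'scene': [[282.20001220703125, 163.39999389648438], [320.20001220703125, 242.89999389648438]]} [[0.5503, -0.1764, 0.254], [0.523, -0.339, 0.1854]]
time_s: 11.05
tool_pos: [0.5587, -0.1235, 0.2577]
ee_rot: [-0.0, 0.762, 0.648, 0.0]
contact_force: [0.6, -0.4, 0.2]
finger_gap: 0.011
finger_force: 25.0
{'top': [[343.29998779296875, 193.89999389648438], [416.1000061035156, 214.6999969482422]], 'scene': [[281.79998779296875, 162.60000610351562], [320.20001220703125, 242.89999389648438]]} [[0.5503, -0.1764, 0.254], [0.5233, -0.3393, 0.1843]]
```

```bash
python3 -c "
from bench import bot
print(bot.sign_off())"
```

```text
the job is handed in; nothing more can be done
None
```

The rod came out of the housing one end first and is held still in the gripper at about a 23° tilt, its lowest point about 10 cm above the housing's top; nothing else on the bench was touched, and the job was handed in at about 11 s of the 48 s allowed.

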